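# Close up the tea-time box

## Robot

A 6-joint arm with a two-finger parallel gripper is mounted at the origin on a cart in front of the work surface, level with it; the furniture and walls round the work are solid. World frame = base frame: x ahead of the robot, y to its left, z up, the work surface at z = 0. Lengths are in mm, angles in degrees, forces in N, time in s.
With the tool pointing down it reaches from about 275 to 975 mm from the base axis. Payload 8.4 kg.
Tool frame: the origin (TCP) lies midway between the tips of the shut fingers; the grasp point (between the pads) lies 19 mm behind it; z points along the fingers, y is the direction in which the jaws open and shut (so a half turn about z gives the same grasp; the last joint's range is limited). The gripper opens to 92 mm and grips with 3 to 60 N. Pads are 20 mm wide; open, the fingers measure 128 mm over their backs; the gripper's body (75 mm by 189 mm) begins 69 mm behind the grasp point.
Start: joints at [77.154, 20.225, 93.587, -0, 66.188, -0.138], TCP at [137.489, 609.692, 214.583] pointing down, gripper open.
Joint ranges: [-150.9, 150.9], [-52.94, 120.26], [3.33, 152.33], [-74.26, 254.26], [0, 154.13], [-172.89, 172.89]. Speed limits (degrees/s): [127.2, 127.2, 159.86, 180, 180, 180].

## Interface

Orientations are given as a 3x3 rotation matrix whose columns are the frame's x, y, z axes.
In Python, from station import state, read_camera, close_job, recognise, silhouettes gives the robot as it stands.
- The arm moves only by the tool send_rows, never from a script. Its argument "increments" is a list of rows, each an object with "gripper": the gripper's target within -1 to 1 (fully open at 1, half-way at 0, shut at -1); "xyz": the shift along the tool's x, y, z as a fraction of full scale, a list of three; "spin": the turn about the tool's z as a fraction of full scale. In form: [{"gripper": gripper, "xyz": [dx, dy, dz], "spin": spin}, ...]. A call has 1 to 5 rows; each row is the pose to reach, as a shift and turn from the pose commanded when the call began, along the tool's axes at that moment, turning the shorter way round; what a row does not reach only later rows make up. Full scale, the value 1, is 0.2 m for a shift and 2 pi rad for a turn. A row lasts 1/12 s, in which the tool goes at most 41.7 mm and 7.16 degrees, less where a joint would pass 70% of its speed; a pose out of reach is approached as far as the arm can. A call with a number of a shift or a turn outside -1 to 1 is refused whole. A call with a gripper value outside its range is refused whole. The fingers move at their own pace and stop on an object; "grip_force" is the grip in N (left out, the last holds). Time passes only in rows, so rows that repeat a pose let the fingers close. It gives the time, the measured TCP pose, the force and the opening at its end, in the units of the state.
- state(): the state, without advancing time (a new reading comes with each control period).
- read_camera(name): name is "scene" or "side" or "wrist"; returns a dict with "color" (384x512x3 uint8, red, green, blue), "fovy" (degrees; the focal length in pixels is half the picture's height over the tangent of half this angle, whatever the lens; pixels are square), "cx", "cy" (the principal point, pixels), "k1" (the pictures are not rectified: a ray, as slopes to the right and down, at radius r is drawn at 1 + k1 r^2 times it, then the intrinsics apply), "rvec" (rotation vector, rad) and "tvec" (3), from world to camera coordinates, as OpenCV has them. Camera axes: x right, y down, z forward; pixel columns grow to the right and rows downward; lengths in mm; the calibration is good to about 2 mm. A picture is of the moment at which its call begins. There is no depth.
- close_job(): hands the job in, once; it reports no verdict.
Trained networks look in the newest picture that a camera, given by its name, has taken for a name from the list of things; names that differ only in an ending like _2 or _b are one class to them, and where a whole thing is asked for, a point or a joint stands for the part that bears it (a point fixed in the world has none). Each returns a list of dicts, best first, with "conf" (0 to 1); they miss things now and then, are a little off and sometimes report something else, mostly with a low value. They report only what shows in the picture. A call takes as long as a camera call. They do not tell look-alikes from the thing itself.
- recognise(thing, camera): "box" ([left, top, right, bottom] in pixels, round what is visible of it).
- silhouettes(thing, camera): "pixels" (384x512 bool, what is visible of it) and "box" ([left, top, right, bottom] in pixels, round what is visible of it).
The state is a dict: "t": time; "joint_positions": joint angles; "dq": joint speeds; "joint_efforts": joint torques, N m; "position": TCP position; "ee_rot": TCP orientation; "wrist_force": force on the tool from outside, world axes, zero at the start; "ft_torque": the same for the moment, N m; "gripper_width": finger opening in mm.
Only numpy, scipy, OpenCV 4.12 (cv2) and the standard library are available. Lean on these libraries where they do the work, as an engineer would, in place of code of your own. Each camera call takes 0.05 s, during which the arm holds its last target.

## Task

Close up the wooden tea-time box on the range with your fingertips: push both of its open drawers fully home and press its hinged lid down flat. Only push: do not pick up or carry anything, do not shove the box along the range, and leave the salt shaker, the honey jar and the tin standing where they are.

Things in the scene. Friction and masses are not known exactly. Their poses are not given: they have to be found in the camera images.
- tea_box: Loose wooden box, 2.6 kg, on rubber feet, 170 deep (x), 360 wide (y), 102 high. Origin: centre of its underside; x points to its back (away from the robot at yaw 0), y to its left. Left half (y 0 to +180): bay under a hinged lid. Right half: two drawers side by side under a fixed top that ends 95 before the origin. Spoon and flat tin inside are fixed, below the rims. Pushes up to 8 N do not move it.
- middle_drawer_front (a point): Centre of the outer face of the middle drawer's wooden front, 50 above the range; it moves with the drawer. The front is 84 wide, 12 thick, from 10 to 88 above the range, with a 28 wide, 14 deep finger notch in the middle of its upper edge. Its middle is 46 right of the box's origin (y = -46); closed, its face is 97 in front of the origin. Axes as the box's.
- middle_drawer (a joint): How far the middle drawer is out, in m: 0 is fully home, at a firm stop; grows as it slides out toward the box's front (box -x). Friction about 1.5 N; it stays where it is left.
- end_drawer_front (a point): The same point on the right-hand (end) drawer, whose front is the same size; its middle is 134 right of the box's origin (y = -134).
- end_drawer (a joint): How far the end drawer is out, in m; as for the middle drawer.
- lid_press (a point): Point on the outer (upper) face of the lid, in the middle of its width, 165 from the hinge line and 15 from its free front edge; it moves with the lid. The lid is a flat wooden board 180 (from hinge to edge) x 176 wide x 10 thick. Its z axis is square to the outer face, its x axis points toward the hinge.
- lid_hinge (a point): Middle of the lid's hinge line, which runs along the box's y at the back of the left bay, 92 above the range, at the lower face of the lid: box x = +85, y = +91.
- lid (a joint): Lid angle in rad: 0 is shut, flat and level, its upper face 102 above the range; grows as the front edge rises (pi/2 is upright). The hinge is stiff (0.35 N m): the lid stays where it is left and takes some 1 to 3 N near its front edge to push down.
- salt_shaker: Glass salt shaker, 44 across, 90 tall, loose, in front of the lidded half of the box. Origin at the centre of its underside.
- honey_jar: Honey jar with a metal lid, 63 across, 95 tall, loose, left of the box. Origin at the centre of its underside.
- pea_tin: Food tin, 58 across, 72 tall, loose, right of the box. Origin at the centre of its underside.
Things that resemble listed ones, but are neither listed nor needed, are in the scene too. What is shaped like the honey_jar but green is not meant.

How it is judged (in metres and radians):
At the end, for the whole second after the job is handed in: Both drawers are within 4 mm of fully home and the lid within 0.035 rad (6 mm at its edge) of flat; the box stands level and at rest within 25 mm of where it stood, and shaker, jar and tin stand upright within 25 mm of where they stood (value of joint each of middle_drawer, end_drawer below 0.004 m and value of joint lid below 0.035 rad and distance of each of tea_box, salt_shaker, honey_jar, pea_tin from where it was at the start of the episode below 0.025 m and angle between tea_box's own z axis and vertical below 0.03 rad and linear speed of tea_box below 0.01 m/s and angle between each of salt_shaker, honey_jar, pea_tin's own z axis and vertical below 0.1 rad); the robot touches nothing.
It fails at once if the box is shoved more than 25 mm, lifted or tipped (distance of tea_box from where it was at the start of the episode above 0.025 m or height (world z) of tea_box above 0.012 m or angle between tea_box's own z axis and vertical above 0.06 rad).
It fails at once if the salt shaker, the honey jar or the tin is moved more than 25 mm, lifted or tipped over (distance of any of salt_shaker, honey_jar, pea_tin from where it was at the start of the episode above 0.025 m or height (world z) of any of salt_shaker, honey_jar, pea_tin above 0.015 m or angle between any of salt_shaker, honey_jar, pea_tin's own z axis and vertical above 0.3 rad).
It fails at once if the box is pushed hard with the arm or the gripper's body instead of the fingers (contact force between the arm and tea_box above 5 N).
It also fails if it takes over 54 s, if anything falls off the work surface, if the arm or the gripper's body presses on something with over 40 N, if the wrist force passes 120 N, or if a joint passes its speed limit or range.

## Working session

There is one attempt and no reset: what is moved stays moved. The work goes in short steps, Python scripts to look and compute and a tool call to move; the robot and the scene stay as the last step left them, time stands still between calls to the robot, and variables do not carry over. Pictures are saved under pics/ and viewed, and the job is handed in when it is done.

Besides the shell and the picture viewer there is one more tool, called after "Emit:" as a command line: name --argument value ..., lists and objects as JSON in quotes. send_rows: Moves the arm, as the interface text tells. Shift numbers are shares of 0.2 m and turn numbers shares of 2 pi rad, none past 1 either way. Its arguments: {"type":"object","properties":{"increments":{"type":"array","items":{"type":"object","properties":{"gripper":{"type":"number"},"xyz":{"type":"array","items":{"type":"number"}},"spin":{"type":"number"}}}},"grip_force":{"type":"number"}},"required":["increments"]}

```bash
ls; mkdir -p pics
python3 - <<'E'
from station import *
import cv2
s=state();print(s)
for n in ["scene","side","wrist"]:
    c=read_camera(n);cv2.imwrite(f"pics/{n}0.png",c["color"][:,:,::-1])
    print(n,{k:v for k,v in c.items() if k!="color"})
    for t in ["tea_box","middle_drawer","end_drawer","lid","salt_shaker","honey_jar","pea_tin"]:
        print(t,[(x["box"],round(x["conf"],2)) for x in recognise(t,n)])
E
```

```text
pics
{'t': 0.0, 'joint_positions': array([ 7.71536744e+01,  2.02619561e+01,  9.36294508e+01,  5.93491010e-04,
        6.61886791e+01, -1.37705925e-01]), 'dq': array([ 0.03833963,  0.07895928, -0.05531988,  0.00158797,  0.02825368,
       -0.08461533]), 'joint_efforts': array([-1.47402861e-03, -5.93837607e+01, -3.34214115e+01,  6.95980084e-02,
        2.35292071e-02, -6.82746531e-05]), 'position': array([137.38158769, 609.19415588, 213.86668836]), 'ee_rot': array([[-9.75500535e-01,  2.19996825e-01, -3.20014150e-04],
       [ 2.19997057e-01,  9.75499587e-01, -1.36067178e-03],
       [ 1.28302004e-05, -1.39773822e-03, -9.99999023e-01]]), 'wrist_force': array([0.44261432, 1.25679542, 0.12877087]), 'ft_torque': array([-0.02699186,  0.00464351,  0.02650026]), 'gripper_width': 91.90360588784931}
scene {'fovy': 50.22434907890678, 'cx': 250.05315795652245, 'cy': 192.49484870892866, 'k1': -0.03142939004842199, 'rvec': array([ 1.60618679,  1.52669373, -0.92399807]), 'tvec': array([ -45.25961022, -218.42220085, 1688.55601926])}
tea_box [([191.3, 135.3, 339.8, 250.7], 0.74)]
middle_drawer []
end_
[... 507 characters left out ...]
656742,  -29.96634556, 1263.13271473])}
tea_box [([204.4, 156.1, 318.8, 287.4], 0.58)]
middle_drawer [([284.4, 171.0, 309.2, 201.7], 0.95)]
end_drawer []
lid [([224.1, 166.7, 308.3, 266.8], 0.83)]
salt_shaker [([307.2, 215.0, 321.7, 244.6], 0.72)]
honey_jar [([185.9, 279.7, 217.3, 321.9], 0.96), ([274.3, 261.9, 300.8, 304.4], 0.63)]
pea_tin [([207.9, 150.0, 228.6, 167.7], 0.72)]
wrist {'fovy': 70.08228475258939, 'cx': 258.9435470245876, 'cy': 192.72155622959582, 'k1': 0.011346390409650402, 'rvec': array([-2.29769418, -1.83665888, -0.22611366]), 'tvec': array([-624.87155993,  -26.5589583 ,  389.15290346])}
tea_box []
middle_drawer []
end_drawer []
lid []
salt_shaker []
honey_jar []
pea_tin []
```

Run:
```python
import cv2
a=cv2.imread("pics/scene0.png");b=cv2.imread("pics/side0.png")
cv2.imwrite("pics/sc_crop.png",cv2.resize(a[110:280,130:410],(784,476),interpolation=cv2.INTER_CUBIC))
cv2.imwrite("pics/si_crop.png",cv2.resize(b[120:340,140:360],(600,600),interpolation=cv2.INTER_CUBIC))
```

```text
(no output)
```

View pics/sc_crop.png

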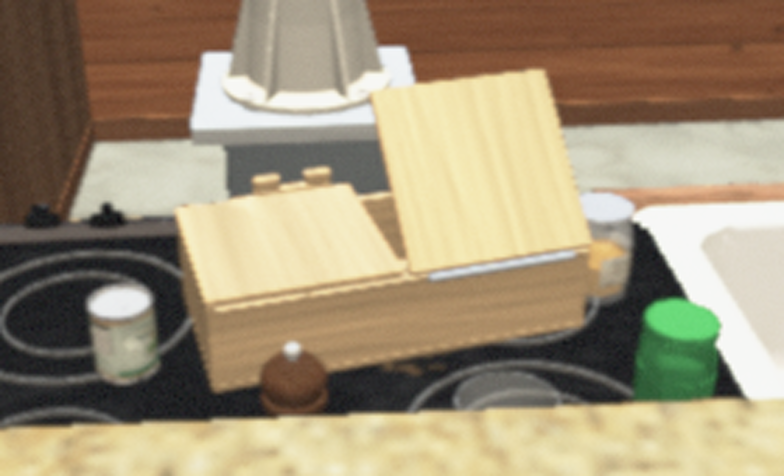

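View pics/si_crop.png

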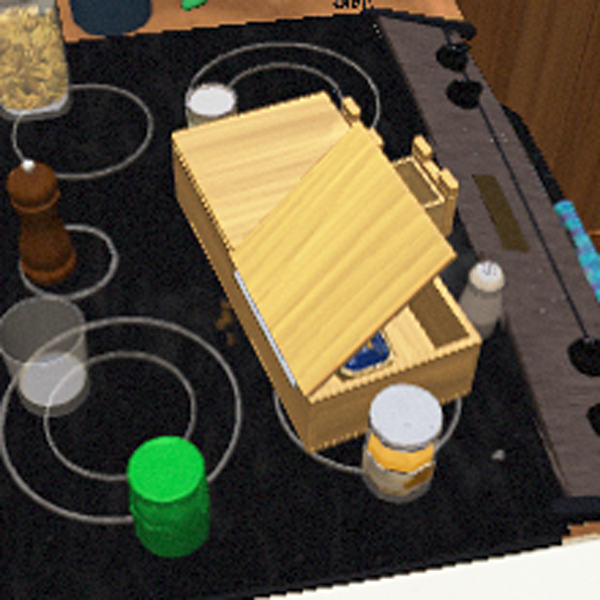

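View pics/scene0.png

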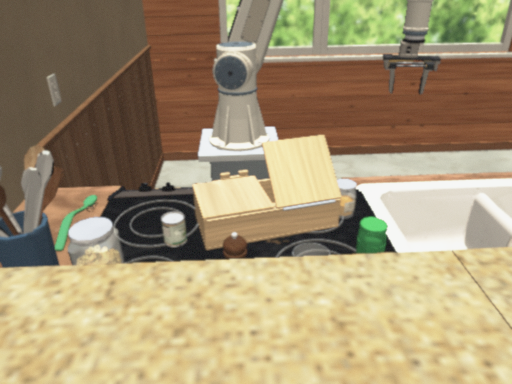

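View pics/side0.png

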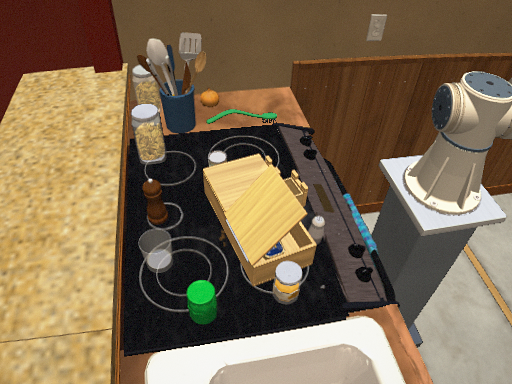

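The side view shows the open lid, with the middle drawer out at about (297,185) and the end drawer less far out near (268,165). The shaker is at (317,228), the honey jar (amber, silver lid) at (287,283) and the tin at (218,158). Things that could be mistaken for them:
- the green jar at (202,300)
- the pepper mill at (156,200)
- the glass at (155,250)
- the pasta jars at the back

Next I fit the poses.

```bash
cat > h.py <<'E'
import numpy as np, cv2, json
from scipy.optimize import least_squares
def cam(c):
    f=192/np.tan(np.radians(c["fovy"])/2)
    return dict(K=np.array([[f,0,c["cx"]],[0,f,c["cy"]],[0,0,1.]]),d=np.array([c["k1"],0,0,0.]),r=np.array(c["rvec"],float),t=np.array(c["tvec"],float))
def proj(c,P): return cv2.projectPoints(np.array(P,float).reshape(-1,1,3),c["r"],c["t"],c["K"],c["d"])[0].reshape(-1,2)
def ray(c,uv):
    n=cv2.undistortPoints(np.array(uv,float).reshape(1,1,2),c["K"],c["d"]).ravel()
    R=cv2.Rodrigues(c["r"])[0]; return -R.T@c["t"], R.T@np.array([n[0],n[1],1])
def onz(c,uv,z):
    o,d=ray(c,uv); return o+d*(z-o[2])/d[2]
def box2w(p,P):
    P=np.atleast_2d(np.array(P,float)); a=p[2]; R=np.array([[np.cos(a),-np.sin(a),0],[np.sin(a),np.cos(a),0],[0,0,1]])
    return P@R.T+[p[0],p[1],0]
def lidpt(th,s,y,n): # s from hinge, n above lower face
    return [85-s*np.cos(th)+n*np.sin(th), y, 92+s*np.sin(th)+n*np.cos(th)]
E
cat > fit.py <<'E'
from h import *
from station import *
cs=cam(read_camera("scene"));cd=cam(read_camera("side"))
C={'s':cs,'d':cd}
S=lambda u,v:(130+u/2.8,110+v/2.8)
D=lambda u,v:(140+u/2.727,120+v/2.727)
obs=[('d',[85,-180,102],D(173,133)),('d',[85,180,0],D(310,452)),('d',[-85,180,92],D(480,343)),('d',[-85,180,0],D(473,388)),
('s',[85,-180,102],S(213,303)),('s',[85,-180,0],S(215,390)),('s',[85,180,0],S(585,325)),('s',[-95,-180,102],S(178,208)),('s',[-95,0,102],S(352,185)),('s',[85,0,102],S(408,272))]
lo=[('s',(180,3,10),S(372,93)),('s',(180,179,10),S(545,70)),('d',(180,3,10),D(352,125)),('d',(180,179,10),D(455,253))]
def res(q):
    r=[]
    for c,P,uv in obs: r.append(proj(C[c],box2w(q,P))[0]-uv)
    for c,(s,y,n),uv in lo: r.append(proj(C[c],box2w(q,lidpt(q[3],s,y,n)))[0]-uv)
    return np.array(r).ravel()
o=least_squares(res,[500,0,0,1.0],x_scale=[10,10,.1,.1],loss='soft_l1')
print(o.x[:2],np.degrees(o.x[2:]));print(res(o.x).reshape(-1,2).round(1).tolist())
q=o.x
for n,u in [('shaker top',D(488,270)),('jar top',D(405,405)),('tin top',D(211,102))]:
    z={'s':90,'j':95,'t':72}[n[0]]; P=onz(cd,u,z); print(n,P.round(), 'in box', box2w([0,0,-q[2]],P-[q[0],q[1],0]).round())
print('tin scene',onz(cs,S(120,300),72).round(),'jar scene',onz(cs,S(606,208),95).round())
# drawers
for n,u in [('mid prong outer L top (455,180)',D(457,182)),('mid R',D(417,142)),('end ?',D(345,105)),('mid front lower',D(455,222))]:
    for z in (88,10):
        P=onz(cd,u,z); print(n,z,box2w([0,0,-q[2]],P-[q[0],q[1],0]).round())
E
python3 fit.py
```

```text
[633.5562317   63.33410214] [13.60088786 44.04588634]
[[-1.8, 0.5], [-0.5, 2.9], [1.1, -1.5], [-1.3, 3.5], [-1.7, -0.8], [0.6, 2.8], [-0.2, 1.8], [-0.9, -0.2], [-0.3, -1.0], [0.4, -1.4], [-0.5, -1.4], [0.1, -0.8], [1.6, -1.2], [-0.0, 1.0]]
shaker top [478. 138.  90.] in box [[-133.  109.   90.]]
jar top [597. 276.  95.] in box [[ 14. 216.  95.]]
tin top [ 703. -172.   72.] in box [[  13. -245.   72.]]
tin scene [ 704. -176.   72.] jar scene [603. 288.  95.]
mid prong outer L top (455,180) 88 [[-168.   -9.   88.]]
mid prong outer L top (455,180) 10 [[-218.  -74.   10.]]
mid R 88 [[-160.  -79.   88.]]
mid R 10 [[-208. -152.   10.]]
end ? 88 [[-115. -164.   88.]]
end ? 10 [[-160. -245.   10.]]
mid front lower 88 [[-137.   40.   88.]]
mid front lower 10 [[-184.  -21.   10.]]
```

Emit:
send_rows --increments '[{"gripper": -1, "xyz": [0, 0, -0.2], "spin": 0}, {"gripper": -1, "xyz": [-0.2, -0.13, -0.43], "spin": 0}, {"gripper": -1, "xyz": [-0.37, -0.25, -0.43], "spin": 0}, {"gripper": -1, "xyz": [-0.54, -0.36, -0.43], "spin": 0}, {"gripper": -1, "xyz": [-0.67, -0.45, -0.43], "spin": 0}]'

```text
t: 1.72
position: [243.7, 498.0, 301.8]
ee_rot: [[-0.976, 0.219, 0.001], [0.219, 0.976, 0.002], [-0.001, 0.003, -1.0]]
wrist_force: [0.7, 0.7, -0.4]
gripper_width: 60.8
```

Emit:
send_rows --increments '[{"gripper": -1, "xyz": [-0.17, -0.11, 0], "spin": 0}, {"gripper": -1, "xyz": [-0.34, -0.23, 0], "spin": 0}, {"gripper": -1, "xyz": [-0.5, -0.34, 0], "spin": 0}, {"gripper": -1, "xyz": [-0.67, -0.45, 0], "spin": 0}, {"gripper": -1, "xyz": [-0.67, -0.45, 0], "spin": 0}]'

```text
t: 2.13
position: [357.5, 376.8, 300.6]
ee_rot: [[-0.975, 0.224, 0.002], [0.224, 0.975, -0.002], [-0.002, -0.001, -1.0]]
wrist_force: [0.2, 0.9, -0.5]
gripper_width: 26.9
```

Emit:
send_rows --increments '[{"gripper": -1, "xyz": [-0.17, -0.11, 0], "spin": 0}, {"gripper": -1, "xyz": [-0.34, -0.23, 0], "spin": 0}, {"gripper": -1, "xyz": [-0.5, -0.34, 0], "spin": 0}, {"gripper": -1, "xyz": [-0.67, -0.45, 0], "spin": 0}, {"gripper": -1, "xyz": [-0.67, -0.45, 0], "spin": 0}]'

```text
t: 2.55
position: [468.3, 259.9, 300.4]
ee_rot: [[-0.975, 0.224, 0.002], [0.224, 0.975, -0.002], [-0.002, -0.001, -1.0]]
wrist_force: [-0.4, -0.6, 0.2]
gripper_width: 0.5
```

Emit:
send_rows --increments '[{"gripper": -1, "xyz": [0, 0, 0], "spin": -0.0183}, {"gripper": -1, "xyz": [0, 0, 0], "spin": -0.0366}, {"gripper": -1, "xyz": [0, 0, 0], "spin": -0.055}, {"gripper": -1, "xyz": [0, 0, 0], "spin": -0.073}, {"gripper": -1, "xyz": [0, 0, 0], "spin": -0.073}]'

```text
t: 2.97
position: [464.3, 264.5, 300.3]
ee_rot: [[-0.971, -0.24, -0.0], [-0.24, 0.971, 0.0], [0.0, 0.0, -1.0]]
wrist_force: [0.1, 0.4, 0.3]
gripper_width: 0.3
```

Run:
```python
from station import *
from h import *
s=state();print(s['t'],s['position'],s['ee_rot'],s['wrist_force'],s['joint_positions'])
for n in ["wrist","side"]:
    c=read_camera(n);cv2.imwrite(f"pics/{n}1.png",c["color"][:,:,::-1])
    k=cam(c);R=cv2.Rodrigues(k['r'])[0];print(-R.T@k['t'],R[2])
```

```text
2.9667 [464.26140204 264.48122398 300.30660288] [[-9.70833905e-01 -2.39753036e-01 -1.04802202e-04]
 [-2.39753049e-01  9.70833897e-01  1.41985819e-04]
 [ 6.77039987e-05  1.62971294e-04 -9.99999984e-01]] [0.08317651 0.37762959 0.25119618] [ 2.95017721e+01  7.81645806e+00  9.87634141e+01  1.04727769e-02
  7.34213480e+01 -7.43731815e+01]
[397.77944143 248.21805398 469.58952098] [ 0.2354569   0.05817942 -0.97014185]
[798.63958138 771.68768664 868.53102785] [-0.14291955 -0.68630844 -0.71313023]
```

View pics/wrist1.png

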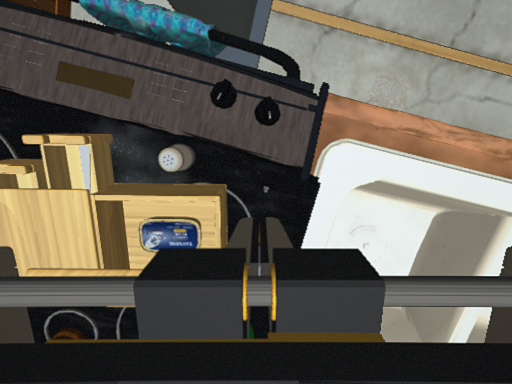

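View pics/side1.png

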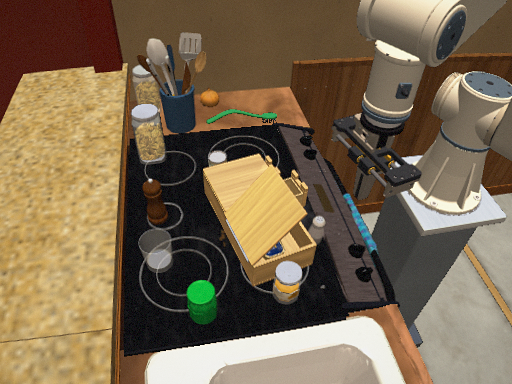

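Emit:
send_rows --increments '[{"gripper": -1, "xyz": [0.05, -0.2, 0], "spin": 0}, {"gripper": -1, "xyz": [0.1, -0.4, 0], "spin": 0}, {"gripper": -1, "xyz": [0.1, -0.6, 0], "spin": 0}, {"gripper": -1, "xyz": [0.1, -0.8, 0], "spin": 0}, {"gripper": -1, "xyz": [0.1, -0.97, 0], "spin": 0}]'

```text
t: 3.48
position: [490.7, 68.8, 300.6]
ee_rot: [[-0.973, -0.231, 0.001], [-0.231, 0.973, -0.0], [-0.001, -0.0, -1.0]]
wrist_force: [-0.3, 0.9, 0.5]
gripper_width: 0.6
```

Emit:
send_rows --increments '[{"gripper": -1, "xyz": [0, 0, 0], "spin": 0}, {"gripper": -1, "xyz": [0, 0, 0], "spin": 0}]'

```text
t: 3.65
position: [490.9, 69.5, 300.4]
ee_rot: [[-0.974, -0.228, 0.0], [-0.228, 0.974, 0.0], [-0.0, 0.0, -1.0]]
wrist_force: [-0.3, 0.8, -0.2]
gripper_width: 0.4
```

Run:
```python
from station import *
from h import *
c=read_camera("wrist");a=c["color"][::-1,::-1,::-1]
cv2.imwrite("pics/wrist2.png",c["color"][:,:,::-1])
cv2.imwrite("pics/wrist2r.png",cv2.resize(a[130:384],(800,397),interpolation=cv2.INTER_CUBIC))
```

```text
(no output)
```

View pics/wrist2r.png

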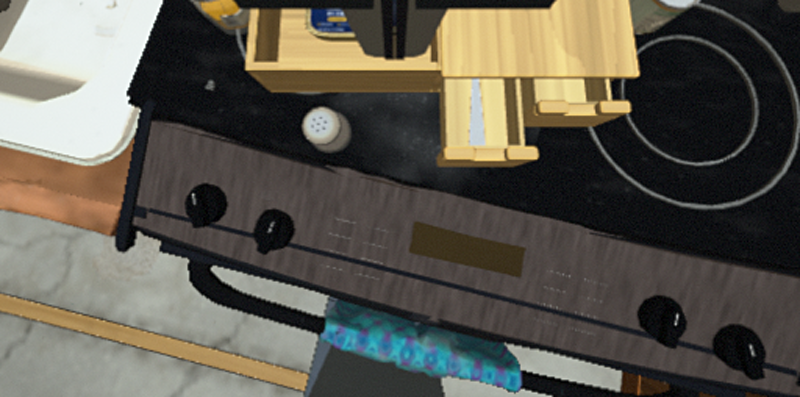

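Run:
```python
from station import *
from h import *
a=cv2.imread("pics/wrist2.png")[::-1,::-1][130:384]
s=a[30:110,270:415]
cv2.imwrite("pics/w2z.png",cv2.resize(s,(798,440),interpolation=cv2.INTER_CUBIC))
c=cam(read_camera("wrist"))
q=[633.6,63.3,np.radians(13.6)]
W=lambda u,v:(511-u/1.5625,383-130-v/1.5625)
def bx(P): return box2w([0,0,-q[2]],np.array(P)-[q[0],q[1],0]).round(1)[0]
for n,u,z in [('topL',W(440,77),102),('topR',W(638,77),102),('bayFL',W(246,70),92),('mL',W(438,160),88),('mR',W(537,158),88),('eL',W(537,112),88),('eR',W(630,112),88),('shak',W(321,127),90)]:
    print(n,bx(onz(c,u,z)))
```

```text
topL [-98.1  -0.6 102. ]
topR [ -99.1 -176.9  102. ]
bayFL [-87.5 176.9  92. ]
mL [-170.5    2.    88. ]
mR [-169.1  -85.6   88. ]
eL [-127.6  -89.2   88. ]
eR [-128.  -173.3   88. ]
shak [-140.7  106.3   90. ]
```

View pics/w2z.png

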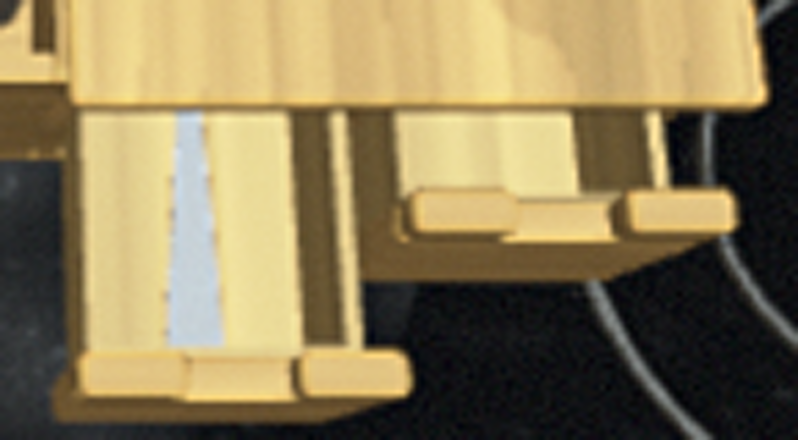

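Emit:
send_rows --increments '[{"gripper": -1, "xyz": [-0.15, 0.07, 0], "spin": 0}, {"gripper": -1, "xyz": [-0.3, 0.13, 0], "spin": 0}, {"gripper": -1, "xyz": [-0.46, 0.2, 0], "spin": 0}, {"gripper": -1, "xyz": [-0.61, 0.26, 0], "spin": 0}, {"gripper": -1, "xyz": [-0.61, 0.26, 0], "spin": 0}]'

```text
t: 4.17
position: [600.1, 154.8, 299.4]
ee_rot: [[-0.972, -0.237, 0.001], [-0.237, 0.972, 0.002], [-0.001, 0.001, -1.0]]
wrist_force: [-1.8, 0.8, -0.4]
gripper_width: 0.7
```

Emit:
send_rows --increments '[{"gripper": -1, "xyz": [0, 0, 0.1], "spin": 0}, {"gripper": -1, "xyz": [0, 0, 0.2], "spin": 0}, {"gripper": -1, "xyz": [0, 0, 0.3], "spin": 0}, {"gripper": -1, "xyz": [0, 0, 0.35], "spin": 0}, {"gripper": -1, "xyz": [0, 0, 0.35], "spin": 0}]'

```text
t: 4.58
position: [595.0, 150.6, 227.9]
ee_rot: [[-0.972, -0.235, -0.004], [-0.235, 0.972, -0.001], [0.004, 0.0, -1.0]]
wrist_force: [-0.1, 0.2, 0.3]
gripper_width: 0.4
```

Run:
```python
from station import *
from h import *
b=read_camera("side")["color"][:,:,::-1];cv2.imwrite("pics/s3.png",cv2.resize(b[60:340,140:420],(600,600),interpolation=cv2.INTER_CUBIC))
```

```text
(no output)
```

View pics/s3.png

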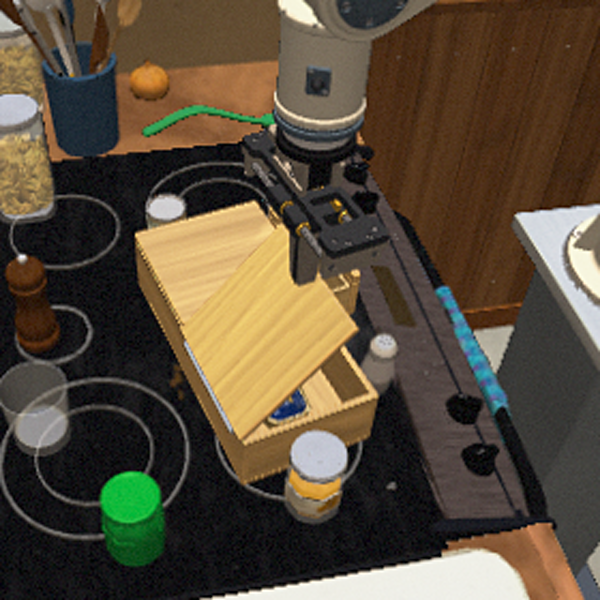

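Emit:
send_rows --increments '[{"gripper": -1, "xyz": [0, 0, 0.05], "spin": 0}, {"gripper": -1, "xyz": [0.01, 0, 0.1], "spin": 0}, {"gripper": -1, "xyz": [0.03, 0, 0.14], "spin": 0}, {"gripper": -1, "xyz": [0.05, 0, 0.18], "spin": 0}, {"gripper": -1, "xyz": [0.07, 0, 0.22], "spin": 0}]'

```text
t: 5.05
position: [583.0, 146.4, 185.8]
ee_rot: [[-0.972, -0.235, 0.0], [-0.235, 0.972, 0.0], [-0.0, 0.0, -1.0]]
wrist_force: [-0.3, 0.6, 1.6]
gripper_width: 0.4
```

Emit:
send_rows --increments '[{"gripper": -1, "xyz": [0.02, 0, 0.04], "spin": 0}, {"gripper": -1, "xyz": [0.04, 0, 0.08], "spin": 0}, {"gripper": -1, "xyz": [0.06, 0, 0.12], "spin": 0}, {"gripper": -1, "xyz": [0.08, 0, 0.16], "spin": 0}, {"gripper": -1, "xyz": [0.09, 0, 0.2], "spin": 0}]'

```text
t: 5.47
position: [565.3, 142.1, 145.5]
ee_rot: [[-0.972, -0.235, -0.0], [-0.235, 0.972, -0.0], [0.0, 0.0, -1.0]]
wrist_force: [0.1, 0.0, 1.9]
gripper_width: 0.4
```

Emit:
send_rows --increments '[{"gripper": -1, "xyz": [0.02, 0, 0.04], "spin": 0}, {"gripper": -1, "xyz": [0.03, 0, 0.08], "spin": 0}, {"gripper": -1, "xyz": [0.04, 0, 0.12], "spin": 0}, {"gripper": -1, "xyz": [0.05, 0, 0.15], "spin": 0}, {"gripper": -1, "xyz": [0.05, 0, 0.17], "spin": 0}]'

```text
t: 5.88
position: [555.6, 139.8, 111.3]
ee_rot: [[-0.972, -0.235, -0.001], [-0.235, 0.972, -0.0], [0.001, 0.0, -1.0]]
wrist_force: [-0.7, 0.1, 1.1]
gripper_width: 0.2
```

Emit:
send_rows --increments '[{"gripper": -1, "xyz": [0, 0, 0.015], "spin": 0}, {"gripper": -1, "xyz": [0, 0, 0.03], "spin": 0}]'

```text
t: 6.05
position: [556.1, 139.9, 105.9]
ee_rot: [[-0.972, -0.235, -0.001], [-0.235, 0.972, -0.0], [0.001, -0.0, -1.0]]
wrist_force: [-0.7, -0.1, 0.9]
gripper_width: 0.6
```

Emit:
send_rows --increments '[{"gripper": -1, "xyz": [0, 0, 0.008], "spin": 0}, {"gripper": -1, "xyz": [0, 0, 0.016], "spin": 0}]'

```text
t: 6.22
position: [556.3, 140.0, 103.0]
ee_rot: [[-0.972, -0.235, -0.0], [-0.235, 0.972, -0.0], [0.0, -0.0, -1.0]]
wrist_force: [-0.8, -1.2, 1.6]
gripper_width: 0.4
```

Emit:
send_rows --increments '[{"gripper": -1, "xyz": [0, 0, 0.005], "spin": 0}, {"gripper": -1, "xyz": [0, 0, 0.005], "spin": 0}]'

```text
t: 6.38
position: [556.3, 139.9, 102.4]
ee_rot: [[-0.972, -0.235, -0.0], [-0.235, 0.972, -0.0], [0.0, -0.0, -1.0]]
wrist_force: [-2.1, -0.5, 2.2]
gripper_width: 0.7
```

Emit:
send_rows --increments '[{"gripper": -1, "xyz": [0, 0, 0.005], "spin": 0}, {"gripper": -1, "xyz": [0, 0, 0.008], "spin": 0}]'

```text
t: 6.55
position: [556.4, 140.0, 102.1]
ee_rot: [[-0.972, -0.235, 0.0], [-0.235, 0.972, 0.0], [-0.0, -0.0, -1.0]]
wrist_force: [-7.7, -1.7, 24.6]
gripper_width: 0.4
```

Emit:
send_rows --increments '[{"gripper": -1, "xyz": [0, 0, -0.02], "spin": 0}, {"gripper": -1, "xyz": [0, 0, -0.2], "spin": 0}, {"gripper": -1, "xyz": [0, 0, -0.4], "spin": 0}, {"gripper": -1, "xyz": [0, 0, -0.5], "spin": 0}, {"gripper": -1, "xyz": [0, 0, -0.5], "spin": 0}]'

```text
t: 6.97
position: [559.4, 140.7, 205.7]
ee_rot: [[-0.972, -0.235, 0.009], [-0.235, 0.972, 0.002], [-0.009, 0.0, -1.0]]
wrist_force: [0.4, 0.2, -0.1]
gripper_width: 0.4
```

Emit:
send_rows --increments '[{"gripper": -1, "xyz": [0.15, -0.13, 0], "spin": 0}, {"gripper": -1, "xyz": [0.3, -0.27, 0], "spin": 0}, {"gripper": -1, "xyz": [0.45, -0.4, 0], "spin": 0}, {"gripper": -1, "xyz": [0.6, -0.55, 0], "spin": 0}, {"gripper": -1, "xyz": [0.75, -0.69, 0], "spin": 0}]'

```text
t: 7.38
position: [441.5, -30.4, 199.7]
ee_rot: [[-0.972, -0.236, -0.0], [-0.236, 0.972, -0.0], [0.0, -0.0, -1.0]]
wrist_force: [0.6, -1.4, 0.7]
gripper_width: 0.6
```

Emit:
send_rows --increments '[{"gripper": -1, "xyz": [0, 0, 0.1], "spin": 0}, {"gripper": -1, "xyz": [0, 0, 0.1], "spin": 0}]'

```text
t: 7.55
position: [440.3, -30.7, 178.1]
ee_rot: [[-0.973, -0.231, -0.003], [-0.231, 0.973, 0.0], [0.003, 0.001, -1.0]]
wrist_force: [-0.1, -0.3, -0.7]
gripper_width: 0.6
```

Run:
```python
from station import *
from h import *
b=read_camera("side")["color"][:,:,::-1];cv2.imwrite("pics/s4.png",cv2.resize(b[60:340,140:420],(600,600),interpolation=cv2.INTER_CUBIC))
c=read_camera("wrist");a=c["color"][::-1,::-1,::-1]
cv2.imwrite("pics/wrist4r.png",a)
s=state();d=s['position'][:2]-[631,63];t=np.radians(13.6);print(s['position'],d@[np.cos(t),np.sin(t)],d@[-np.sin(t),np.cos(t)])
```

```text
[442.63335677 -29.17214243 180.01742147] -204.75858336603113 -45.29479725276528
```

View pics/s4.png

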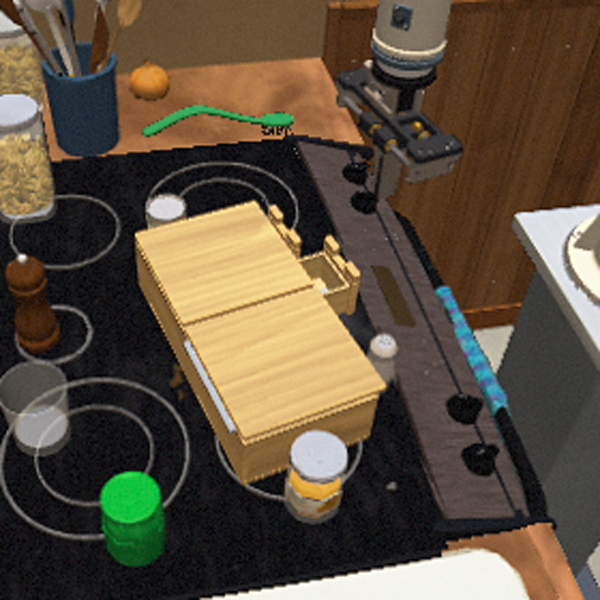

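View pics/wrist4r.png

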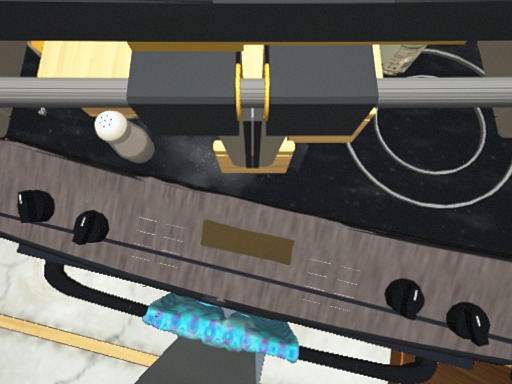

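The lid is flat and the fingers are centred on the middle drawer. Next I descend in front of it.

Emit:
send_rows --increments '[{"gripper": -1, "xyz": [0, 0, 0.2], "spin": 0}, {"gripper": -1, "xyz": [0, 0, 0.4], "spin": 0}, {"gripper": -1, "xyz": [0, 0, 0.55], "spin": 0}, {"gripper": -1, "xyz": [0, 0, 0.63], "spin": 0}, {"gripper": -1, "xyz": [0, 0, 0.63], "spin": 0}]'

```text
t: 8.07
position: [441.5, -28.1, 51.7]
ee_rot: [[-0.972, -0.236, -0.005], [-0.236, 0.972, 0.001], [0.005, 0.002, -1.0]]
wrist_force: [-1.0, -0.5, -0.2]
gripper_width: 0.4
```

Emit:
send_rows --increments '[{"gripper": -1, "xyz": [-0.04, 0, 0], "spin": 0}, {"gripper": -1, "xyz": [-0.08, 0, 0], "spin": 0}, {"gripper": -1, "xyz": [-0.12, 0, 0], "spin": 0}, {"gripper": -1, "xyz": [-0.16, 0, 0], "spin": 0}, {"gripper": -1, "xyz": [-0.2, 0, 0], "spin": 0}]'

```text
t: 8.48
position: [483.4, -19.6, 55.6]
ee_rot: [[-0.972, -0.235, 0.002], [-0.235, 0.972, -0.0], [-0.002, -0.001, -1.0]]
wrist_force: [-1.9, -0.8, 2.2]
gripper_width: 0.8
```

Emit:
send_rows --increments '[{"gripper": -1, "xyz": [-0.04, 0, 0], "spin": 0}, {"gripper": -1, "xyz": [-0.08, 0, 0], "spin": 0}, {"gripper": -1, "xyz": [-0.12, 0, 0], "spin": 0}, {"gripper": -1, "xyz": [-0.15, 0, 0], "spin": 0}, {"gripper": -1, "xyz": [-0.18, 0, 0], "spin": 0}]'

```text
t: 8.9
position: [517.4, -11.3, 54.5]
ee_rot: [[-0.972, -0.235, -0.0], [-0.235, 0.972, -0.0], [0.0, 0.0, -1.0]]
wrist_force: [-1.5, -1.1, 1.8]
gripper_width: 0.5
```

Emit:
send_rows --increments '[{"gripper": -1, "xyz": [-0.02, 0, 0], "spin": 0}, {"gripper": -1, "xyz": [-0.04, 0, 0], "spin": 0}, {"gripper": -1, "xyz": [-0.06, 0, 0], "spin": 0}, {"gripper": -1, "xyz": [-0.07, 0, 0], "spin": 0}, {"gripper": -1, "xyz": [-0.07, 0, 0], "spin": 0}]'

```text
t: 9.32
position: [530.8, -8.1, 54.4]
ee_rot: [[-0.972, -0.235, 0.0], [-0.235, 0.972, 0.0], [-0.0, -0.0, -1.0]]
wrist_force: [-0.1, 0.3, -0.5]
gripper_width: 0.5
```

Emit:
send_rows --increments '[{"gripper": -1, "xyz": [-0.005, 0, 0], "spin": 0}, {"gripper": -1, "xyz": [-0.01, 0, 0], "spin": 0}]'

```text
t: 9.48
position: [532.0, -7.7, 54.5]
ee_rot: [[-0.972, -0.235, -0.0], [-0.235, 0.972, -0.0], [0.0, 0.0, -1.0]]
wrist_force: [-1.4, 0.2, 0.9]
gripper_width: 0.6
```

Emit:
send_rows --increments '[{"gripper": -1, "xyz": [-0.007, 0, 0], "spin": 0}, {"gripper": -1, "xyz": [-0.015, 0, 0], "spin": 0}]'

```text
t: 9.65
position: [535.1, -7.0, 54.5]
ee_rot: [[-0.972, -0.235, -0.0], [-0.235, 0.972, -0.0], [0.0, 0.0, -1.0]]
wrist_force: [-1.0, -1.3, 0.1]
gripper_width: -0.0
```

Emit:
send_rows --increments '[{"gripper": -1, "xyz": [-0.005, 0, 0], "spin": 0}, {"gripper": -1, "xyz": [-0.005, 0, 0], "spin": 0}]'

```text
t: 9.82
position: [536.4, -6.7, 54.5]
ee_rot: [[-0.972, -0.235, 0.0], [-0.235, 0.972, 0.0], [-0.0, -0.0, -1.0]]
wrist_force: [-0.5, -0.4, -0.6]
gripper_width: 0.1
```

Run:
```python
from station import *
from h import *
b=read_camera("side")["color"][:,:,::-1];cv2.imwrite("pics/s5.png",cv2.resize(b[120:280,200:360],(600,600),interpolation=cv2.INTER_CUBIC))
c=read_camera("wrist");a=c["color"][::-1,::-1,::-1]
cv2.imwrite("pics/wrist5r.png",a)
```

```text
(no output)
```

View pics/s5.png

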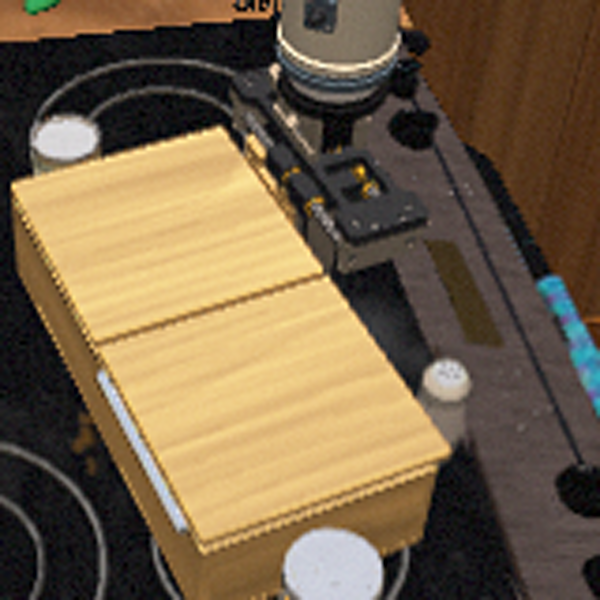

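View pics/wrist5r.png

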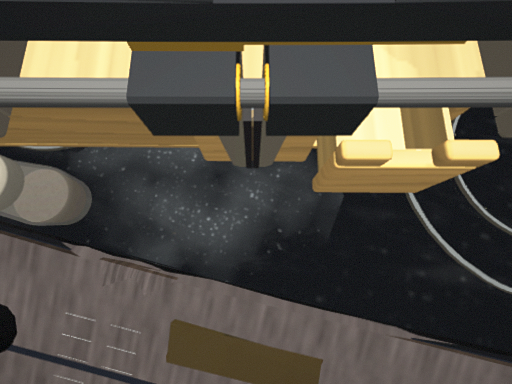

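Emit:
send_rows --increments '[{"gripper": -1, "xyz": [-0.005, 0, 0], "spin": 0}, {"gripper": -1, "xyz": [-0.005, 0, 0], "spin": 0}]'

```text
t: 10.08
position: [537.3, -6.5, 54.5]
ee_rot: [[-0.972, -0.235, 0.0], [-0.235, 0.972, 0.0], [-0.0, 0.0, -1.0]]
wrist_force: [-0.5, 0.3, 0.5]
gripper_width: 0.5
```

Emit:
send_rows --increments '[{"gripper": -1, "xyz": [-0.005, 0, 0], "spin": 0}, {"gripper": -1, "xyz": [-0.005, 0, 0], "spin": 0}]'

```text
t: 10.25
position: [538.3, -6.3, 54.5]
ee_rot: [[-0.972, -0.235, 0.0], [-0.235, 0.972, 0.0], [-0.0, 0.0, -1.0]]
wrist_force: [-0.5, 0.8, -0.1]
gripper_width: 0.2
```

Emit:
send_rows --increments '[{"gripper": -1, "xyz": [-0.005, 0, 0], "spin": 0}, {"gripper": -1, "xyz": [-0.005, 0, 0], "spin": 0}]'

```text
t: 10.42
position: [538.9, -6.1, 54.5]
ee_rot: [[-0.972, -0.235, -0.001], [-0.235, 0.972, -0.0], [0.001, 0.0, -1.0]]
wrist_force: [-3.0, -0.4, 1.8]
gripper_width: 0.9
```

Emit:
send_rows --increments '[{"gripper": -1, "xyz": [-0.002, 0, 0], "spin": 0}, {"gripper": -1, "xyz": [-0.002, 0, 0], "spin": 0}]'

```text
t: 10.58
position: [538.9, -6.0, 54.4]
ee_rot: [[-0.972, -0.235, -0.001], [-0.235, 0.972, -0.0], [0.001, 0.0, -1.0]]
wrist_force: [-4.0, -2.1, 3.7]
gripper_width: 0.7
```

Emit:
send_rows --increments '[{"gripper": -1, "xyz": [-0.002, 0, 0], "spin": 0}, {"gripper": -1, "xyz": [-0.002, 0, 0], "spin": 0}]'

```text
t: 10.75
position: [538.9, -6.1, 54.4]
ee_rot: [[-0.972, -0.235, -0.002], [-0.235, 0.972, -0.0], [0.002, 0.0, -1.0]]
wrist_force: [-5.6, -2.8, 5.1]
gripper_width: 0.6
```

Emit:
send_rows --increments '[{"gripper": -1, "xyz": [0.1, 0, 0], "spin": 0}, {"gripper": -1, "xyz": [0.25, 0, 0], "spin": 0}, {"gripper": -1, "xyz": [0.3, -0.14, 0], "spin": 0}, {"gripper": -1, "xyz": [0.3, -0.3, 0], "spin": 0}, {"gripper": -1, "xyz": [0.3, -0.44, 0], "spin": 0}]'

```text
t: 11.17
position: [502.9, -106.6, 55.0]
ee_rot: [[-0.972, -0.236, 0.002], [-0.236, 0.972, -0.0], [-0.002, -0.001, -1.0]]
wrist_force: [0.0, -0.5, 0.2]
gripper_width: 0.2
```

Emit:
send_rows --increments '[{"gripper": -1, "xyz": [-0.05, 0, 0], "spin": 0}, {"gripper": -1, "xyz": [-0.09, 0, 0], "spin": 0}, {"gripper": -1, "xyz": [-0.13, 0, 0], "spin": 0}, {"gripper": -1, "xyz": [-0.17, 0, 0], "spin": 0}, {"gripper": -1, "xyz": [-0.2, 0, 0], "spin": 0}]'

```text
t: 11.58
position: [541.8, -95.0, 54.4]
ee_rot: [[-0.972, -0.236, -0.0], [-0.236, 0.972, -0.0], [0.0, -0.0, -1.0]]
wrist_force: [-1.5, -0.9, 0.6]
gripper_width: 0.8
```

Run:
```python
from station import *
from h import *
s=state();d=s['position'][:2]-[631,63];t=np.radians(13.6);print(s['position'],d@[np.cos(t),np.sin(t)],d@[-np.sin(t),np.cos(t)])
c=read_camera("wrist");a=c["color"][::-1,::-1,::-1]
cv2.imwrite("pics/wrist6r.png",a)
```

```text
[541.82631435 -94.95636279  54.37704618] -123.81553765452914 -132.5589355524902
```

View pics/wrist6r.png

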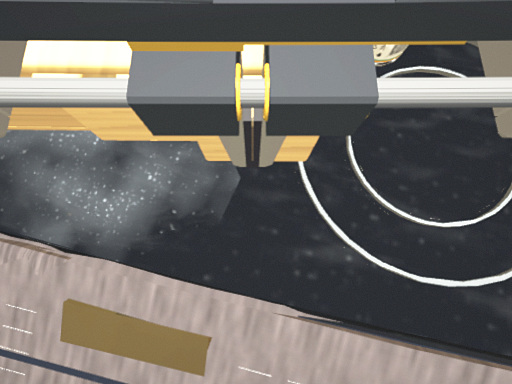

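Emit:
send_rows --increments '[{"gripper": -1, "xyz": [-0.02, 0, 0], "spin": 0}, {"gripper": -1, "xyz": [-0.04, 0, 0], "spin": 0}, {"gripper": -1, "xyz": [-0.055, 0, 0], "spin": 0}, {"gripper": -1, "xyz": [-0.065, 0, 0], "spin": 0}, {"gripper": -1, "xyz": [-0.065, 0, 0], "spin": 0}]'

```text
t: 12.05
position: [554.1, -92.8, 54.5]
ee_rot: [[-0.972, -0.235, 0.0], [-0.235, 0.972, 0.0], [-0.0, -0.0, -1.0]]
wrist_force: [0.2, 0.5, -1.0]
gripper_width: 0.5
```

Emit:
send_rows --increments '[{"gripper": -1, "xyz": [-0.007, 0, 0], "spin": 0}, {"gripper": -1, "xyz": [-0.01, 0, 0], "spin": 0}]'

```text
t: 12.22
position: [555.6, -92.6, 54.5]
ee_rot: [[-0.972, -0.234, -0.0], [-0.234, 0.972, 0.0], [0.0, 0.0, -1.0]]
wrist_force: [-1.2, 1.1, 0.0]
gripper_width: 0.1
```

Emit:
send_rows --increments '[{"gripper": -1, "xyz": [-0.005, 0, 0], "spin": 0}, {"gripper": -1, "xyz": [-0.005, 0, 0], "spin": 0}]'

```text
t: 12.38
position: [556.7, -92.4, 54.5]
ee_rot: [[-0.972, -0.234, 0.0], [-0.234, 0.972, 0.0], [-0.0, 0.0, -1.0]]
wrist_force: [-0.5, 1.1, 0.2]
gripper_width: 0.4
```

Emit:
send_rows --increments '[{"gripper": -1, "xyz": [-0.005, 0, 0], "spin": 0}, {"gripper": -1, "xyz": [-0.01, 0, 0], "spin": 0}]'

```text
t: 12.55
position: [558.6, -91.9, 54.5]
ee_rot: [[-0.972, -0.235, -0.0], [-0.235, 0.972, -0.0], [0.0, 0.0, -1.0]]
wrist_force: [-0.6, 0.2, -0.3]
gripper_width: 0.6
```

Emit:
send_rows --increments '[{"gripper": -1, "xyz": [-0.004, 0, 0], "spin": 0}, {"gripper": -1, "xyz": [-0.004, 0, 0], "spin": 0}]'

```text
t: 12.72
position: [559.0, -91.8, 54.5]
ee_rot: [[-0.972, -0.235, -0.001], [-0.235, 0.972, -0.0], [0.001, 0.0, -1.0]]
wrist_force: [-4.0, -1.2, 1.9]
gripper_width: 0.5
```

Emit:
send_rows --increments '[{"gripper": -1, "xyz": [-0.003, 0, 0], "spin": 0}, {"gripper": -1, "xyz": [-0.003, 0, 0], "spin": 0}]'

```text
t: 12.88
position: [559.0, -91.8, 54.5]
ee_rot: [[-0.972, -0.235, -0.002], [-0.235, 0.972, -0.0], [0.002, 0.0, -1.0]]
wrist_force: [-6.1, -1.9, 4.8]
gripper_width: 0.5
```

Emit:
send_rows --increments '[{"gripper": -1, "xyz": [0.1, 0, 0], "spin": 0}, {"gripper": -1, "xyz": [0.3, 0, 0], "spin": 0}, {"gripper": -1, "xyz": [0.3, 0, -0.2], "spin": 0}, {"gripper": -1, "xyz": [0.3, 0.1, -0.4], "spin": 0}, {"gripper": -1, "xyz": [0.3, 0.25, -0.5], "spin": 0}]'

```text
t: 13.3
position: [491.8, -58.5, 157.7]
ee_rot: [[-0.973, -0.232, 0.005], [-0.232, 0.973, -0.001], [-0.005, -0.002, -1.0]]
wrist_force: [1.9, 0.6, 1.5]
gripper_width: 0.5
```

Emit:
send_rows --increments '[{"gripper": -1, "xyz": [0.1, 0.2, -0.1], "spin": 0}, {"gripper": -1, "xyz": [0.2, 0.3, -0.3], "spin": 0}, {"gripper": -1, "xyz": [0.2, 0.3, -0.5], "spin": 0}, {"gripper": -1, "xyz": [0.2, 0.3, -0.6], "spin": 0}, {"gripper": -1, "xyz": [0.2, 0.3, -0.6], "spin": 0}]'

```text
t: 13.72
position: [440.3, -7.5, 281.0]
ee_rot: [[-0.972, -0.236, 0.012], [-0.236, 0.972, -0.0], [-0.011, -0.003, -1.0]]
wrist_force: [1.1, 0.4, 0.2]
gripper_width: 0.6
```

```bash
cat > chk.py <<'E'
from station import *
from h import *
b=read_camera("side")["color"][:,:,::-1];cv2.imwrite("pics/s7.png",cv2.resize(b[140:320,180:360],(600,600),interpolation=cv2.INTER_CUBIC))
c=read_camera("wrist");a=c["color"][::-1,::-1,::-1]
cv2.imwrite("pics/wrist7r.png",cv2.resize(a[130:384],(800,397),interpolation=cv2.INTER_CUBIC))
e=read_camera("scene")["color"][:,:,::-1];cv2.imwrite("pics/sc7.png",cv2.resize(e[110:280,130:410],(784,476),interpolation=cv2.INTER_CUBIC))
E
python3 chk.py
```

View pics/s7.png

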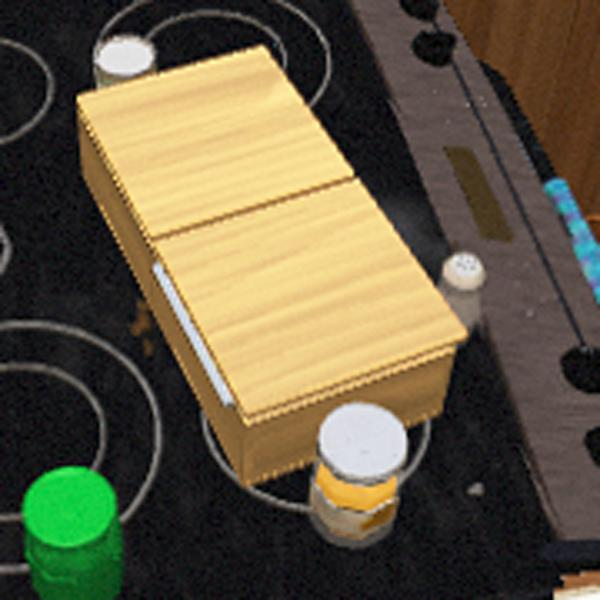

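View pics/wrist7r.png

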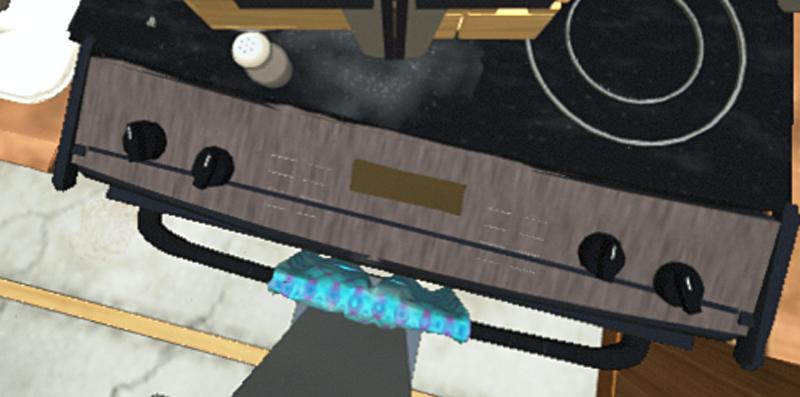

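View pics/sc7.png

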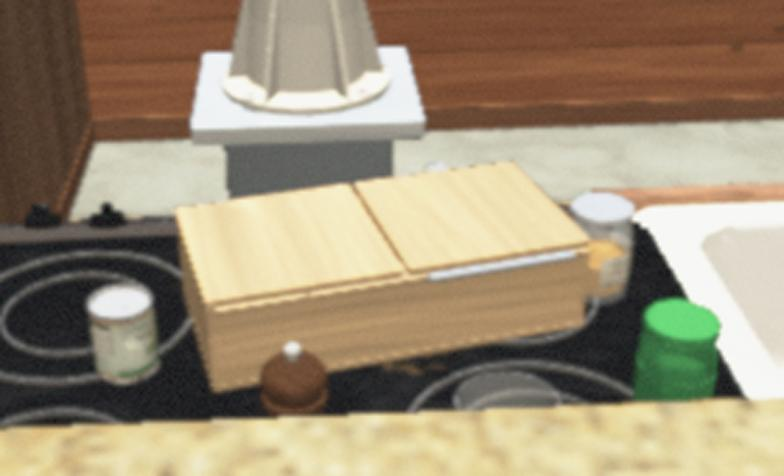

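Emit:
send_rows --increments '[{"gripper": -1, "xyz": [0.1, -0.1, -0.2], "spin": 0}, {"gripper": -1, "xyz": [0.2, -0.2, -0.4], "spin": 0}, {"gripper": -1, "xyz": [0.25, -0.2, -0.6], "spin": 0}, {"gripper": -1, "xyz": [0.25, -0.2, -0.6], "spin": 0}, {"gripper": -1, "xyz": [0.25, -0.2, -0.6], "spin": 0}]'

```text
t: 14.28
position: [398.6, -59.8, 396.4]
ee_rot: [[-0.972, -0.233, 0.004], [-0.233, 0.972, -0.001], [-0.003, -0.002, -1.0]]
wrist_force: [-1.1, 0.5, 0.4]
gripper_width: 0.8
```

```bash
cat >> chk.py <<'E'
cv2.imwrite("pics/wrist8z.png",cv2.resize(a[100:240,100:440],(800,329),interpolation=cv2.INTER_CUBIC))
c=cam(c); q=[631,63,np.radians(13.6)]
cd=cam(read_camera("side"))
for th in (0,.035,.07): print(th,[((proj(cd,box2w(q,lidpt(th,180,y,10)))[0]-[180,140])*600/180).round(1) for y in (3,179)])
for P in ([-95,0,102],[-95,-180,102],[-97,-4,88],[-97,-88,88],[-97,-92,88],[-97,-176,88],[-127,-92,88]):
    u=proj(c,box2w(q,P))[0]; print(P,((511-u[0]-100)*800/340).round(),((383-u[1]-100)*329/140).round())
E
python3 chk.py
```

```text
0 [array([360. , 176.7]), array([473.2, 333.1])]
0.035 [array([360.2, 171.4]), array([474., 328.])]
0.07 [array([360.1, 166.2]), array([474.5, 322.9])]
[-95, 0, 102] 275.0 72.0
[-95, -180, 102] 506.0 72.0
[-97, -4, 88] 282.0 83.0
[-97, -88, 88] 387.0 82.0
[-97, -92, 88] 392.0 82.0
[-97, -176, 88] 497.0 82.0
[-127, -92, 88] 393.0 117.0
```

View pics/wrist8z.png

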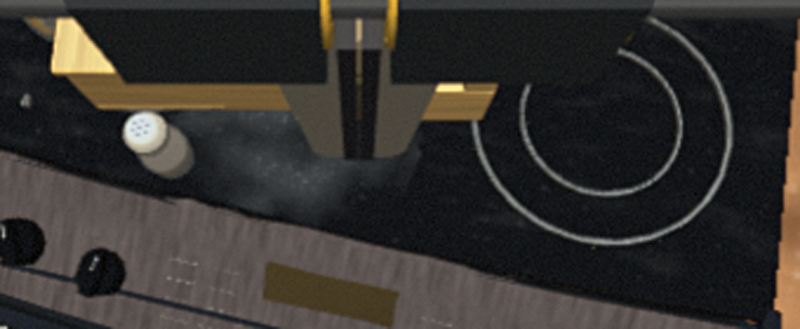

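```bash
python3 -c "
from station import *
print(state()['wrist_force']);print(close_job())"
```

```text
[0.15598491 0.16717421 0.27427136]
the job is handed in; nothing more can be done
None
```

The tea box is closed and the job is handed in. I used only the shut fingertips: first I pressed the lid down along its arc, then pushed the middle drawer home, then the end drawer.

- **Lid:** It met a firm stop at fingertip height 102 mm, the shut height. The press peaked at about 25 N straight down, with about 8 N sideways. In the final side picture its front corners sit on the flat (0 rad) prediction.
- **Drawers:** Both stopped firmly at the same depth, about 106 mm in front of the box's centre, at a push of about 6 N. The last wrist picture confirmed the end drawer's front flush. The fingers hid the middle drawer there, so that one rests on the stop depth and on no drawer front sticking out in the side view.
- **Box and surroundings:** The box's back corners are at the same pixels as at the start. The shaker, jar and tin look upright and unmoved in the pictures; I did not measure their final positions.
- **Robot:** At hand-in, after about 14 s of robot time, the arm was clear of everything and the wrist force was about 0.

The first two-camera fit placed the box about 3 mm further back than the close wrist view did. I used the wrist value for all the pushes.

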